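# Set the laminator for thick pouches and switch it on

### The arm

A 7-joint arm with a two-finger parallel gripper is mounted at the origin on the work surface. World frame = base frame: x ahead of the robot, y to its left, z up, the work surface at z = 0. Lengths are in m, angles in rad, forces in N, time in s.
With the tool pointing down it reaches from about 0.425 to 0.925 m from the base axis. Payload 6.8 kg.
Tool frame: the origin (TCP) lies midway between the tips of the shut fingers; the grasp point (between the pads) lies 19 mm behind it; z points along the fingers, y is the line along which they close (so a half turn about z gives the same grasp; the last joint's range is limited). The gripper opens to 85 mm and grips with 20 to 120 N. Pads are 22 mm wide; open, the fingers measure 114 mm over their backs; the gripper's body (76 mm by 85 mm) begins 54 mm behind the grasp point. The pads swing forward as they close: fully open they stand 13 mm farther back than shut.
Start: joints at [1.183, 0.477, 0.022, 1.555, -0.011, 1.109, -0.083], TCP at [0.186, -0.649, 0.231] pointing down, gripper open.
Joint ranges: [-2.96, 2.96], [-0.34, 2.1], [-1.41, 1.46], [0.24, 2.44], [-1.37, 4.51], [0.17, 1.92], [-2.96, 2.96]. Speed limits (rad/s): [2.39, 2.39, 3.14, 3.14, 3.14, 3.14, 3.14].

### API

Orientations are given as a unit quaternion [w, x, y, z].
In Python, from station import * gives the robot as it stands.
- The arm moves only by the shell command python3 -m creep 'ROWS' [FORCE]. ROWS is JSON, a list of rows, each a list of 7 numbers: the gripper command: -1 is shut, 1 is fully open, values between are in proportion, then the shift along the world's x, y, z in mm, then the turn, a rotation vector about the world's x, y, z in rad. A call has 1 to 5 rows; each row shifts and turns the commanded pose from where the row before left it; what a row does not reach is not made up. A row lasts 1/8 s, in which the tool goes at most 62.5 mm and 10.7 degrees, less where a joint would pass 70% of its speed; a pose out of reach is approached as far as the arm can. A call is refused whole if a number of a shift passes 62.5 or a number of a turn 0.188, either way. A call with a gripper value outside its range is refused whole. The fingers move at their own pace and stop on an object; FORCE is the grip in N (left out, the last holds). Time passes only in rows, so rows that do not move let the fingers close. It gives the time, the measured TCP pose, the force, the opening and the grip force at its end, in the units of the state.
- get_obs(): the state, without advancing time (a new reading comes with each control period).
- read_camera(name): name is "scene" or "side" or "wrist"; returns (picture, depth): 400x640x3 uint8, red, green, blue; 400x640 float32, m along the optical axis (not along the pixel's ray), 0 where there is no reading.
- camera_params(name): a dict with "intrinsics" (3x3 intrinsics, pixels), "cam_to_world" (4x4, takes a point from camera to world coordinates); the wrist camera has in their place "mount" (4x4, takes a point from camera to tool coordinates, whose origin is the TCP and whose axes are the flange's). Camera axes: x right, y up, looking along -z (the intrinsics and any distortion apply to the point x, -y, -z); pixel columns grow to the right and rows downward; lengths in m; the calibration is good to about 2 mm. A picture is of the moment at which its call begins: read the wrist's pose just before it. camera_params takes no time and is no camera call.
- hand_in(): hands the job in; it is judged then, once.
The state is a dict: "t": time; "q": joint angles; "joint_vel": joint speeds; "joint_torque": joint torques, N m; "eef_pos": TCP position; "tool_rot": TCP orientation; "contact_force": force on the tool from outside, world axes, zero at the start; "torque": the same for the moment, N m; "gripper_width": opening from 0.0 (shut) to 1.0 (fully open); "grasp_force": force on a finger pad.
Only numpy, scipy, OpenCV 4.12 (cv2) and the standard library are available. Lean on these libraries where they do the work, as an engineer would, in place of code of your own. Each camera call takes 0.05 s, during which the arm holds its last target. There are 200 camera calls.

### The job

Get the laminator ready for thick pouches: push the tab of its range dial round until it clicks to rest pointing at the mark with three bars, and switch the machine on by pressing down the dotted end of its power rocker. Only push and press, gently: do not pinch the tab or force anything, and leave the other things on the desk where they are. Finish clear of the machine.

Things in the scene. Friction and masses are not known exactly. Their poses are not given: they have to be found in the camera images.
- dial (a joint): Range dial's angle (rad): + is counter-clockwise seen from above, 0 (or +-2 pi) = tab at the three-bar mark. Turns endlessly either way, no stops; clicks into six rests 60 degrees apart. About 2 N at the tab steps it; once the tab is over 30 degrees on from a rest it snaps by itself to the next one. Starts at any rest but three bars.
- dial_axis (a point): Point on the dial's axis, 14 mm above the deck (the laminator's flat top, 105 mm above the table). Axes are the laminator's: x front to rear, y to its left, z up. The dial is a black disc lying flat on the deck, 58 mm across and 11 mm high, with a hub 28 mm across, 21 mm high, and one tab. Marks are printed flat around it, 55 mm from the axis.
- dial_tip (a point): Outer end of the dial's tab, half-way up, 44 mm from the axis; its x axis points outwards along the tab. The tab is a black radial fin with a white line on top, running from the hub to 15 mm past the disc's rim, 9 mm thick sideways, from 3 to 25 mm above the deck.
- three_bars (a point): Fixed point where the tab's outer end (dial_tip) stands when set to three bars: 44 mm from the axis, 14 mm above the deck, 120 degrees counter-clockwise from the laminator's x axis. Marks clockwise from above, from the rear (+x) on: ring (standby), star (cold), one bar, two bars (at the front, -x), three bars, four bars.
- rocker (a joint): Power rocker's tilt: -0.2 rad = off (ringed end down, dotted end up), +0.2 rad = on (dotted end down). It snaps over the middle and stays there; 3 to 4 N on the dotted end tips it. Starts off.
- rocker_dot (a point): White dot on top of the rocker's left (+y) end, 12.5 mm from its middle, about 3 mm higher than the middle when off and 3 mm lower when on. Press here. The rocker is a black paddle 38 mm long (left-right), 22 mm wide, on the deck 92 mm straight in front of the dial's axis; a rigid frame 46 x 30 mm, 4 mm high, surrounds it.
- rocker_middle (a point): Middle of the rocker's top face, 10.5 mm above the deck; axes as the laminator's.
- laminator: Pouch laminator, white and grey, fixed: 200 mm deep (x), 500 mm wide (y), 105 mm high; origin under its centre, x to its rear, y to its left; its front (feed slot) faces the robot. Dial and rocker are on the flat metal-faced control panel on top of its right-hand end; the dial's axis is 18 mm behind and 172 mm right of its centre.
- tape_roll: Bystander: a roll of tape lying flat on the laminator's white cover near its left end, 92 mm across, 24 mm high. Origin at the middle of its underside. Leave it alone.
- ink_stamp: Bystander: a self-inking stamp standing on the laminator's white cover, just left of the control panel, 26 x 44 x 56 mm. Origin at the middle of its underside. Leave it alone.
- glue_jar: Bystander: a jar, 60 mm across and 75 mm high, on the table beside the laminator's right end. Origin at the middle of its underside. Leave it alone.
- flask: Bystander: a white vacuum flask, 66 mm across and 204 mm high, on the table to the right of the laminator. Origin at the middle of its underside. Leave it alone.
- stapler: Bystander: a stapler on the table to the right, 128 x 32 x 55 mm. Origin at the middle of its underside. Leave it alone.

How it is judged:
At the end, for the whole second after the job is handed in: The dial's tab rests at the three-bar mark (its outer end within 6 mm of site three_bars, about 8 degrees) and the power rocker is on (joint above 0.15 rad) (horizontal distance between dial_tip and three_bars below 0.006 m and velocity of joint dial between -0.1 and 0.1 rad/s and value of joint rocker above 0.15 rad); the robot touches nothing.
It fails at once if the dial is pinched or forced (more than 30 N between fingers and dial) (contact force between the fingers and dial above 30 N).
It fails at once if the laminator or its rocker is hit or pressed with more than 40 N (contact force between the fingers and laminator above 40 N).
It fails at once if another thing on the desk is picked up or pushed away (more than 30 mm) (distance of any of tape_roll, ink_stamp, glue_jar, flask, stapler from where it was at the start of the episode above 0.03 m).
It fails at once if the flask, glue jar or stamp is knocked over (angle between any of flask, glue_jar, ink_stamp's own z axis and vertical above 0.5 rad).
It also fails if it takes over 51 s, if anything falls off the work surface, if the arm or the gripper's body presses on something with over 40 N, if the wrist force passes 120 N, or if a joint passes its speed limit or range.

## Working session

There is one attempt and no reset: what is moved stays moved. The work goes in short steps, Python scripts to look and compute and a shell command to move; the robot and the scene stay as the last step left them, time stands still between calls to the robot, and variables do not carry over. Pictures are saved under pics/ and viewed, at most 10 in all, crops included, and the job is handed in when it is done.

```bash
mkdir -p pics; ls; python3 - <<'E'
from station import *
import cv2,numpy as np
np.set_printoptions(precision=4,suppress=True)
o=get_obs();print(o['t'],o['eef_pos'],o['tool_rot'],o['gripper_width'])
for n in ['scene','side','wrist']:
    p,d=read_camera(n);cv2.imwrite(f'pics/{n}0.png',p[:,:,::-1]);np.save(f'pics/{n}0.npy',d)
    print(n,{k:v for k,v in camera_params(n).items()})
E
```

```text
pics
0.0 [ 0.1862 -0.6482  0.2304] [-0.0009  0.9902  0.1395 -0.0002] 0.9993918070203531
scene {'intrinsics': array([[404.0616,   0.    , 322.3311],
       [  0.    , 404.0616, 197.8418],
       [  0.    ,   0.    ,   1.    ]]), 'cam_to_world': array([[-0.3036, -0.6471,  0.6994,  1.2938],
       [ 0.9526, -0.1923,  0.2356,  0.2244],
       [-0.0179,  0.7378,  0.6748,  0.8785],
       [ 0.    ,  0.    ,  0.    ,  1.    ]])}
side {'intrinsics': array([[519.9452,   0.    , 313.2964],
       [  0.    , 519.9452, 199.3916],
       [  0.    ,   0.    ,   1.    ]]), 'cam_to_world': array([[ 0.9983,  0.0295, -0.0505,  0.3886],
       [-0.0585,  0.4675, -0.882 , -1.5731],
       [-0.0024,  0.8835,  0.4684,  0.9321],
       [ 0.    ,  0.    ,  0.    ,  1.    ]])}
wrist {'intrinsics': array([[319.5202,   0.    , 322.6821],
       [  0.    , 319.5202, 201.0769],
       [  0.    ,   0.    ,   1.    ]]), 'mount': array([[ 0.0009,  0.9598,  0.2806,  0.0702],
       [ 1.    , -0.0007, -0.0005,  0.0007],
       [-0.0003,  0.2806, -0.9598, -0.1435],
       [ 0.    ,  0.    ,  0.    ,  1.    ]])}
```

View pics/scene0.png

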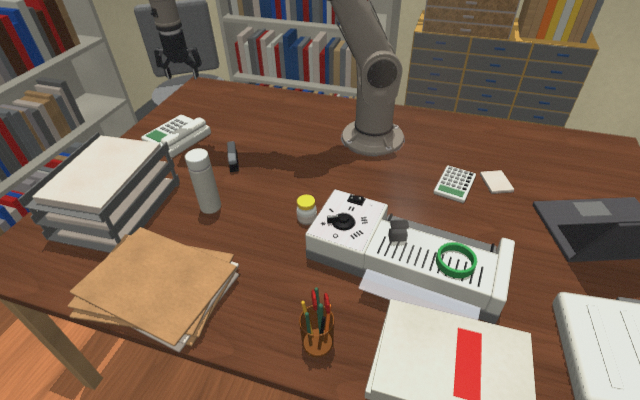

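View pics/side0.png

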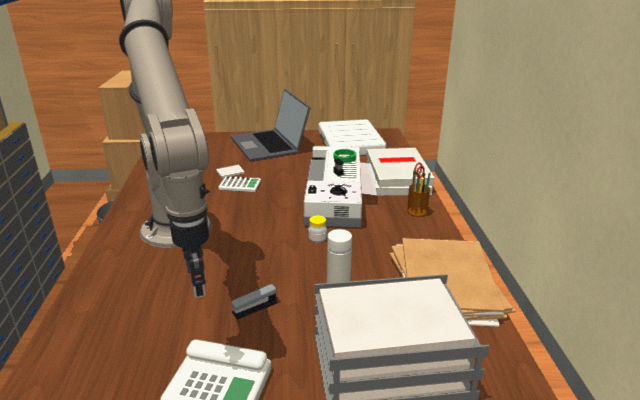

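The scene view shows the dial at about (344,221) and the rocker at (356,200). The stamp is at (399,230), the jar at (306,210) and the flask at (205,180). Next I'll enlarge the panel and fit the geometry.

```bash
cat > h.py <<'E'
from station import *
import cv2,numpy as np
np.set_printoptions(precision=4,suppress=True)
def ray(n,u,v,z):
    c=camera_params(n);K=c['intrinsics'];T=c['cam_to_world']
    d=T[:3,:3]@np.array([(u-K[0,2])/K[0,0],-(v-K[1,2])/K[1,1],-1]);o=T[:3,3]
    return o+d*(z-o[2])/d[2]
def proj(n,p):
    c=camera_params(n);K=c['intrinsics'];T=c['cam_to_world']
    q=T[:3,:3].T@(np.asarray(p)-T[:3,3]);return K[0,2]-K[0,0]*q[0]/q[2],K[1,2]+K[1,1]*q[1]/q[2]
E
python3 - <<'E'
from h import *
a=cv2.imread('pics/scene0.png')[180:260,290:390];b=cv2.imread('pics/side0.png')[140:230,295:375]
a=cv2.resize(a,(500,400),interpolation=cv2.INTER_CUBIC)
b=cv2.resize(b,(400*80//90-56,400)[:2],interpolation=cv2.INTER_CUBIC)
cv2.imwrite('pics/c0.png',np.hstack([a,b]))
print(b.shape,ray('scene',344,221,.125),ray('scene',356,200,.115),ray('side',339,190,.125),ray('side',312,189,.115))
for p in [(306,253),(500,310),(513,240)]:print(ray('scene',*p,.105))
E
```

```text
(400, 299, 3) [0.5818 0.0423 0.125 ] [0.4843 0.0502 0.115 ] [0.5677 0.0097 0.125 ] [0.4767 0.0429 0.115 ]
[ 0.696 -0.023  0.105]
[0.7245 0.4306 0.105 ]
[0.5052 0.4625 0.105 ]
```

View pics/c0.png

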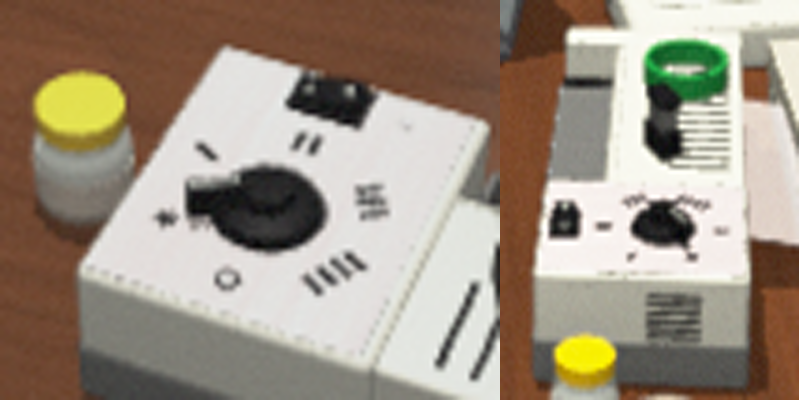

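The crop shows marks at ring (228,279), star (165,217), one bar (205,152), two bars (307,141), three bars (372,201) and four bars (335,272). The tab is on the left, seemingly at the star. I'll fit the laminator pose from the marks and rocker, then check it.

```bash
python3 - <<'E'
from h import *
m=np.array([(228,279),(165,217),(205,152),(307,141),(372,201),(335,272)])/5+[290,180]-0.4
W=np.array([ray('scene',*p,.105)[:2] for p in m])
th=-np.pi/3*np.arange(6);M=.055*np.c_[np.cos(th),np.sin(th)]
c=W.mean(0);w=(W-c)[:,0]+1j*(W-c)[:,1];k=M[:,0]+1j*M[:,1]
s=(w*k.conj()).sum()/(abs(k)**2).sum();yaw=np.angle(s);print('axis',c,'scale',abs(s),'yaw',yaw,'resid mm',abs(w-s*k)*1000)
print(np.linalg.norm(W[1:]-W[:-1],axis=1))
# front-right etc panel corners
for p in [(225,47),(82,268),(365,355),(488,122)]:
    q=ray('scene',p[0]/5+289.6,p[1]/5+179.6,.105)[:2]-c; print('corner in lam rel axis',(q[0]+1j*q[1])*np.exp(-1j*yaw))
e=np.exp(1j*yaw)
def L(x,y,z): v=(x+1j*y)*e; return [c[0]+v.real,c[1]+v.imag,.105+z]
for a in [-60,-120,180]:
    r=np.radians(a);
    P=L(.044*np.cos(r),.044*np.sin(r),.025)
    u,v=proj('scene',P);print(a,'tip crop px',(u-289.6)*5,(v-179.6)*5, 'side',proj('side',P))
print('rocker dots crop',[(np.array(proj('scene',L(-.092,s*.0125,h)))-[289.6,179.6])*5 for s,h in((1,.0135),(-1,.0075))])
print('side rocker/axis', proj('side',L(-.092,0,.0105)),proj('side',L(0,0,.021)))
# side check: marks
d=np.load('pics/scene0.npy')
print('depths', d[221,344], d[222,370])
for n,p in (('jar',(306,201)),): print(n,ray('scene',*p,.075))
E
```

```text
axis [0.5647 0.0361] scale 1.0119531276444096 yaw -0.11660939208893133 resid mm [0.8768 0.5001 1.3565 1.0768 0.5603 0.6665]
[0.0553 0.0538 0.0569 0.0569 0.0557]
corner in lam rel axis (-0.11129546118990126-0.07260814350270685j)
corner in lam rel axis (0.07780811782732076-0.07258025123640525j)
corner in lam rel axis (0.07443530851915828+0.0818492993588633j)
corner in lam rel axis (-0.11060664776984994+0.08647268501140389j)
-60 tip crop px 185.91525131825705 182.5077668977798 side (np.float64(343.695308542163), np.float64(190.41912130806276))
-120 tip crop px 219.065334399522 129.26581107551542 side (np.float64(330.76388603148206), np.float64(190.107135859008))
180 tip crop px 300.17452705627477 122.6771636284964 side (np.float64(324.74268259563263), np.float64(184.99637000164836))
rocker dots crop [array([352.2084,  89.4044]), array([309.9385,  85.4588])]
side rocker/axis (np.float64(310.9715636603818), np.float64(188.39422044269557)) (np.float64(337.3950040864483), np.float64(186.32791292794698))
depths 1.0513173 1.0723457
jar [ 0.4877 -0.0978  0.075 ]
```

The scale is 1.01, the mark residuals are about 1 mm and the panel edges agree. The axis is at (0.565, 0.036), the yaw is -0.117 and the tab is at the star. I'll go up and over to a viewing pose with the fingers shut.

```bash
python3 -m creep '[[-1,0,0,60,0,0,0],[-1,0,0,60,0,0,0],[-1,25,25,50,0,0,0],[-1,40,40,0,0,0,0],[-1,45,45,0,0,0,0]]' 20 | tail -3
python3 -m creep '[[-1,45,45,0,0,0,0],[-1,45,45,0,0,0,0],[-1,9,60,0,0,0,0],[-1,9,60,0,0,0,0],[-1,9,60,0,0,0,0]]'
python3 -m creep '[[-1,9,60,0,0,0,0],[-1,9,60,0,0,0,0],[-1,9,60,-20,0,0,0],[-1,9,60,-40,0,0,0],[-1,9,50,-40,0,0,0]]'
```

```text
contact_force: [0.8, 0.6, -0.1]
gripper_width: 0.0
grasp_force: 0.0
t: 1.4
eef_pos: [0.411, -0.2691, 0.4011]
tool_rot: [-0.0, 0.99, 0.14, -0.0]
contact_force: [0.4, 0.5, -0.8]
gripper_width: 0.001
grasp_force: 0.0
t: 2.02
eef_pos: [0.4544, 0.0092, 0.3082]
tool_rot: [0.0, 0.99, 0.14, 0.001]
contact_force: [0.3, -0.6, -0.6]
gripper_width: 0.001
grasp_force: 0.0
```

```bash
python3 -m creep '[[-1,0,0,0,0,0,0],[-1,0,0,0,0,0,0]]' | head -2; cat >> h.py <<'E'
from scipy.spatial.transform import Rotation as R
def wray(u,v,z,o):
    c=camera_params('wrist');K=c['intrinsics'];q=o['tool_rot']
    T=np.eye(4);T[:3,:3]=R.from_quat([q[1],q[2],q[3],q[0]]).as_matrix();T[:3,3]=o['eef_pos'];T=T@c['mount']
    d=T[:3,:3]@np.array([(u-K[0,2])/K[0,0],-(v-K[1,2])/K[1,1],-1]);p=T[:3,3]
    return p+d*(z-p[2])/d[2]
E
python3 - <<'E'
from h import *
import pickle
o=get_obs();p,d=read_camera('wrist');pickle.dump(o,open('o1.pkl','wb'));cv2.imwrite('pics/w1.png',p[:,:,::-1]);print(o['eef_pos'])
E
```

```text
t: 2.28
eef_pos: [0.4542, 0.007, 0.3087]
[0.4542 0.007  0.3087]
```

View pics/w1.png

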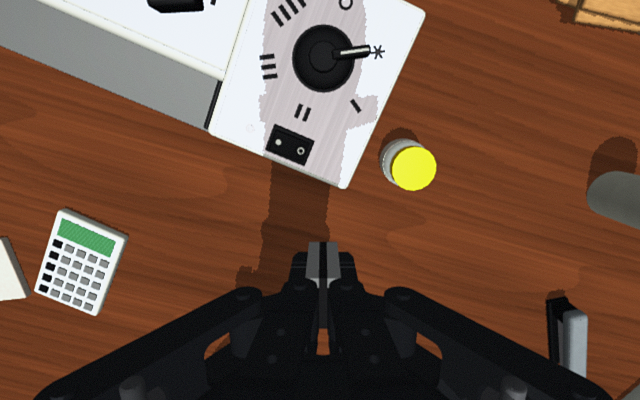

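The wrist view shows star (377,52), one bar (355,105), two bars (303,112), three bars (268,66), four bars (289,11), ring (346,3), hub (322,56) and the tab pointing at the star. The rocker is at (290,145), with its dot at (278,143).

```bash
python3 - <<'E'
from h import *
import pickle
o=pickle.load(open('o1.pkl','rb'))
m=[(346,3),(377,52),(355.5,105),(303,112),(268,66.5),(289,11)]
W=np.array([wray(*p,.105,o)[:2] for p in m])
th=-np.pi/3*np.arange(6);k=.055*np.exp(1j*th)
c=W.mean(0);w=(W-c)@[1,1j]
s=(w*k.conj()).sum()/(abs(k)**2).sum();yaw=np.angle(s);print('axis',c,abs(s),yaw,abs(w-s*k)*1000)
print('hub',wray(322,56,.126,o),'tip',wray(368,51,.130,o),'dot',wray(278,142.5,.1185,o),'ringed',wray(300,151,.1125,o))
e=np.exp(1j*yaw)
for n,v in dict(mid=-.092,dot=-.092+.0125j,tab=.044*np.exp(-1j*np.pi/3)).items():
    v=v*e;print(n,c+[v.real,v.imag])
print('stamp',[wray(u,v,.161,o) for u,v in((150,8),(215,3))],'jar',wray(414,168,.075,o))
E
```

```text
axis [0.5664 0.0379] 0.9964031951402341 -0.11850810095778792 [0.7629 0.7203 0.686  0.2974 1.2109 0.4669]
hub [0.5664 0.0391 0.126 ] tip [ 0.5817 -0.0008  0.13  ] dot [0.4759 0.0603 0.1185] ringed [0.4729 0.0364 0.1125]
mid [0.475  0.0488]
dot [0.4765 0.0612]
tab [ 0.5837 -0.0025]
stamp [array([0.5575, 0.1807, 0.161 ]), array([0.5755, 0.131 , 0.161 ])] jar [ 0.4856 -0.0984  0.075 ]
```

The two measurements agree to about 2 mm, giving an axis of (0.566, 0.038). I'll press the rocker first, with the target at (0.477, 0.063).

```bash
python3 -m creep '[[-1,11,28,-30,0,0,0],[-1,11,28,-45,0,0,0],[-1,0,0,-50,0,0,0],[-1,0,0,-35,0,0,0],[-1,0,0,-13,0,0,0]]'
python3 -m creep '[[-1,0,0,-3,0,0,0],[-1,0,0,0,0,0,0],[-1,0,0,-3,0,0,0],[-1,0,0,0,0,0,0]]'
```

```text
t: 2.95
eef_pos: [0.4759, 0.0619, 0.1345]
tool_rot: [0.0, 0.99, 0.138, -0.001]
contact_force: [-0.4, 0.8, 0.3]
gripper_width: 0.0
grasp_force: 0.0
t: 3.45
eef_pos: [0.4766, 0.0634, 0.1302]
tool_rot: [0.0, 0.99, 0.139, 0.0]
contact_force: [0.4, 0.7, -0.4]
gripper_width: 0.006
grasp_force: 0.0
```

```bash
for i in 1; do python3 -m creep '[[-1,0,0,-3,0,0,0],[-1,0,0,-3,0,0,0],[-1,0,0,-2,0,0,0],[-1,0,0,0,0,0,0]]'
python3 -m creep '[[-1,0,0,-2,0,0,0],[-1,0,0,-1,0,0,0],[-1,0,0,0,0,0,0]]' ;done
```

```text
t: 3.95
eef_pos: [0.4761, 0.0634, 0.1214]
tool_rot: [-0.0, 0.99, 0.139, -0.0]
contact_force: [0.1, 0.5, -0.2]
gripper_width: 0.005
grasp_force: 0.0
t: 4.32
eef_pos: [0.4764, 0.0636, 0.1188]
tool_rot: [-0.0, 0.99, 0.139, 0.0]
contact_force: [-0.4, -0.2, 2.3]
gripper_width: 0.002
grasp_force: 1.0
```

Contact came at the expected height (0.119). I'll keep pressing.

```bash
python3 -m creep '[[-1,0,0,-2,0,0,0],[-1,0,0,-1,0,0,0],[-1,0,0,0,0,0,0]]'
python3 -m creep '[[-1,0,0,-2,0,0,0],[-1,0,0,-1,0,0,0],[-1,0,0,0,0,0,0]]'
```

```text
t: 4.7
eef_pos: [0.476, 0.0632, 0.1154]
tool_rot: [0.0, 0.99, 0.139, -0.0]
contact_force: [0.6, 0.4, -0.0]
gripper_width: 0.004
grasp_force: 0.0
t: 5.08
eef_pos: [0.4763, 0.0631, 0.1139]
tool_rot: [0.001, 0.99, 0.139, -0.0]
contact_force: [-5.1, -1.9, 18.2]
gripper_width: 0.002
grasp_force: 8.5
```

```bash
python3 -m creep '[[-1,0,0,15,0,0,0],[-1,0,0,25,0,0,0],[-1,30,-10,20,0,0,0],[-1,0,0,0,0,0,0]]'
python3 - <<'E'
from h import *
a=np.radians(np.arange(-27,-203,-16));p=np.c_[566+38*np.cos(a),38+38*np.sin(a)]
print(np.c_[np.degrees(a),p,np.vstack([[0,0],np.diff(p,axis=0)])].round(1))
o=get_obs();print(o['eef_pos'],p[0]/1000-o['eef_pos'][:2])
p,d=read_camera('side');p=p[:,:,::-1];cv2.imwrite('pics/s2.png',p)
p2,d=read_camera('wrist');p2=p2[:,:,::-1];
cv2.imwrite('pics/s3.png',np.hstack([cv2.resize(p[165:205,295:355],(420,280),interpolation=cv2.INTER_CUBIC),cv2.resize(p2,(380,238))[:,:] if 0 else cv2.copyMakeBorder(cv2.resize(p2,(380,238)),0,42,0,0,0)]))
E
```

```text
t: 5.58
eef_pos: [0.5091, 0.0528, 0.1746]
tool_rot: [-0.0, 0.99, 0.138, 0.002]
contact_force: [-0.4, 0.8, 0.2]
gripper_width: 0.002
grasp_force: 0.0
[[ -27.   599.9   20.7    0.     0. ]
 [ -43.   593.8   12.1   -6.1   -8.7]
 [ -59.   585.6    5.4   -8.2   -6.7]
 [ -75.   575.8    1.3   -9.7   -4.1]
 [ -91.   565.3    0.   -10.5   -1.3]
 [-107.   554.9    1.7  -10.4    1.7]
 [-123.   545.3    6.1   -9.6    4.5]
 [-139.   537.3   13.1   -8.     6.9]
 [-155.   531.6   21.9   -5.8    8.9]
 [-171.   528.5   32.1   -3.1   10.1]
 [-187.   528.3   42.6   -0.2   10.6]]
[0.5091 0.0528 0.1746] [ 0.0907 -0.0321]
```

View pics/s3.png

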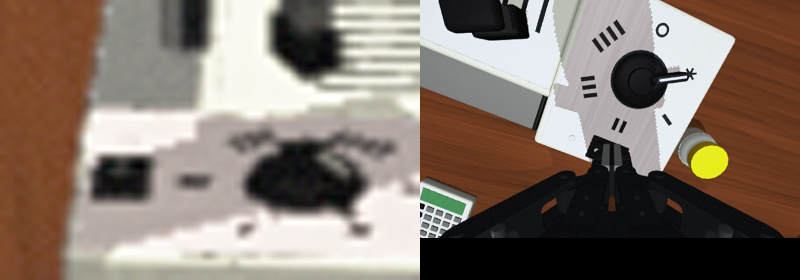

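The dial is unchanged with its tab at the star, and the rocker is partly hidden so I'll check it later. I'll go to the start point behind the tab and lower.

```bash
python3 -m creep '[[-1,45,-16,0,0,0,0],[-1,46,-16,0,0,0,0],[-1,0,0,-20,0,0,0],[-1,0,0,-20,0,0,0],[-1,0,0,0,0,0,0]]'
python3 -m creep '[[-1,0,0,-10,0,0,0],[-1,0,0,-4,0,0,0],[-1,0,0,0,0,0,0]]'
```

```text
t: 6.3
eef_pos: [0.5941, 0.022, 0.1301]
tool_rot: [-0.0, 0.99, 0.14, -0.003]
contact_force: [-0.2, -0.8, -0.3]
gripper_width: -0.003
grasp_force: 0.0
t: 6.68
eef_pos: [0.5971, 0.0215, 0.1187]
tool_rot: [0.0, 0.99, 0.14, -0.0]
contact_force: [0.2, 0.1, 0.3]
gripper_width: -0.004
grasp_force: 0.0
```

```bash
python3 -m creep '[[-1,-3,-4,1,0,0,0],[-1,-3,-5,0,0,0,0],[-1,-4,-3,0,0,0,0],[-1,-4,-4,0,0,0,0],[-1,0,0,0,0,0,0]]'
python3 -m creep '[[-1,-5,-2,0,0,0,0],[-1,-5,-2,0,0,0,0],[-1,-5,-1,0,0,0,0],[-1,-5,0,0,0,0,0],[-1,0,0,0,0,0,0]]'
```

```text
t: 7.3
eef_pos: [0.5827, 0.0043, 0.1197]
tool_rot: [0.001, 0.99, 0.139, -0.0]
contact_force: [1.2, 0.8, 0.4]
gripper_width: -0.002
grasp_force: 0.5
t: 7.92
eef_pos: [0.5627, 0.0004, 0.1197]
tool_rot: [0.0, 0.99, 0.139, -0.0]
contact_force: [1.0, -0.1, -0.4]
gripper_width: -0.0
grasp_force: 0.0
```

```bash
python3 -m creep '[[-1,-5,1,0,0,0,0],[-1,-5,1,0,0,0,0],[-1,-5,2,0,0,0,0],[-1,-4,3,0,0,0,0],[-1,0,0,0,0,0,0]]'
python3 -m creep '[[-1,-4,3,0,0,0,0],[-1,-4,4,0,0,0,0],[-1,-3,4,0,0,0,0],[-1,-3,5,0,0,0,0],[-1,0,0,0,0,0,0]]'
python3 - <<'E'
from h import *
import pickle
o=get_obs();p,d=read_camera('wrist');pickle.dump(o,open('o2.pkl','wb'));cv2.imwrite('pics/w4.png',p[:,:,::-1]);print(o['eef_pos'])
E
```

```text
t: 8.55
eef_pos: [0.5431, 0.0078, 0.1194]
tool_rot: [-0.0, 0.99, 0.14, -0.001]
contact_force: [0.8, 0.1, 0.2]
gripper_width: -0.002
grasp_force: 0.1
t: 9.18
eef_pos: [0.53, 0.0241, 0.1197]
tool_rot: [-0.0, 0.99, 0.14, -0.0]
contact_force: [0.4, 0.5, 0.4]
gripper_width: -0.0
grasp_force: 0.0
[0.53   0.0241 0.1197]
```

View pics/w4.png

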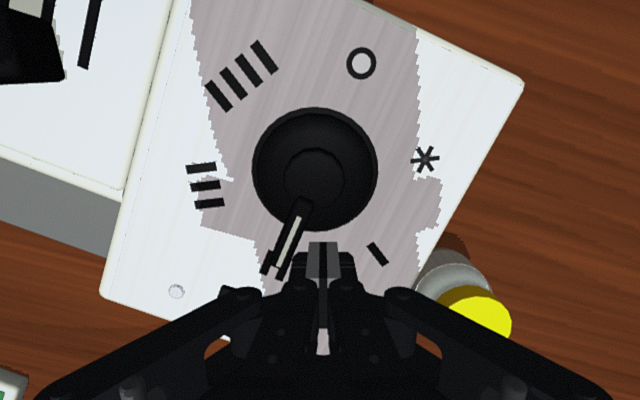

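The tab is at two bars, (285,240), with the shut fingers just behind it at (322,255). One more step remains.

```bash
python3 -m creep '[[-1,-1,5,0,0,0,0],[-1,-1,5,0,0,0,0],[-1,0,5,0,0,0,0],[-1,0,4,0,0,0,0],[-1,0,0,0,0,0,0]]'
python3 -m creep '[[-1,1,4,0,0,0,0],[-1,1,3,0,0,0,0],[-1,0,0,0,0,0,0]]'
python3 - <<'E'
from h import *
p,d=read_camera('wrist');cv2.imwrite('pics/w5.png',p[:,:,::-1])
E
```

```text
t: 9.85
eef_pos: [0.5281, 0.0434, 0.1197]
tool_rot: [-0.0, 0.99, 0.14, -0.0]
contact_force: [-0.6, -0.6, -0.3]
gripper_width: 0.0
grasp_force: 0.3
t: 10.22
eef_pos: [0.5303, 0.0503, 0.1197]
tool_rot: [-0.0, 0.99, 0.14, 0.0]
contact_force: [0.5, 0.6, -0.3]
gripper_width: 0.0
grasp_force: 0.0
```

View pics/w5.png

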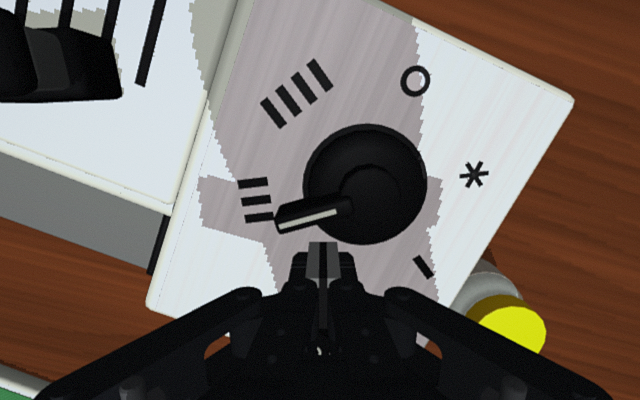

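The tab has snapped on to three bars (its tip is near (278,220)) and the fingers are free of it. I'll retreat straight up and look at the dial and rocker.

```bash
python3 -m creep '[[-1,-2,-5,5,0,0,0],[-1,0,0,30,0,0,0],[-1,-15,-5,50,0,0,0],[-1,-35,-10,50,0,0,0],[-1,-20,-10,45,0,0,0]]'
python3 -m creep '[[-1,0,0,0,0,0,0],[-1,0,0,0,0,0,0]]' | head -2
python3 - <<'E'
from h import *
o=get_obs();p,d=read_camera('wrist');p=p[:,:,::-1]
c=p[0:200,200:440];cv2.imwrite('pics/w6.png',cv2.resize(c,(720,600),interpolation=cv2.INTER_CUBIC));import pickle;pickle.dump(o,open('o3.pkl','wb'))
E
```

```text
t: 10.9
eef_pos: [0.4567, 0.019, 0.3015]
tool_rot: [0.0, 0.99, 0.139, 0.0]
contact_force: [1.5, -0.2, 0.8]
gripper_width: 0.0
grasp_force: 0.0
t: 11.15
eef_pos: [0.458, 0.0191, 0.2995]
```

View pics/w6.png

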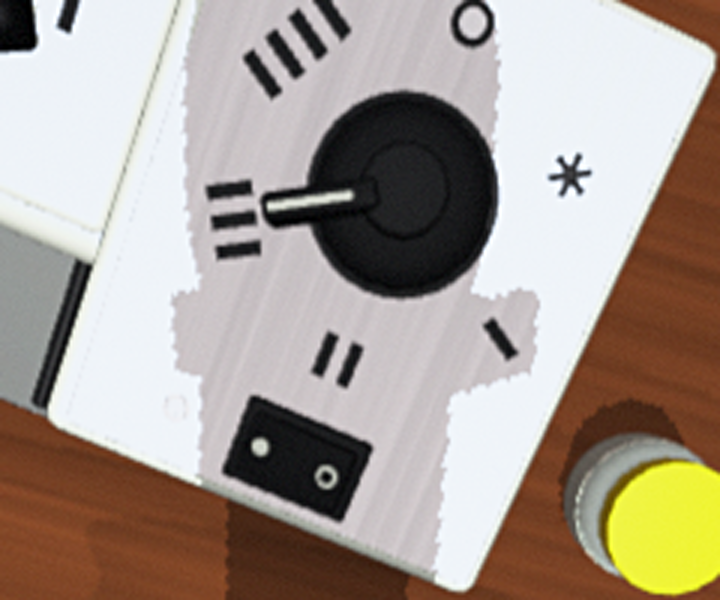

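The dial tab points at the three bars. The dot is at crop (260,447) and the ringed end at (326,477). I'll check the tilt by depth and the tab's angle by ray.

```bash
python3 - <<'E'
from h import *
o=get_obs();p,d=read_camera('wrist');c=camera_params('wrist');q=o['tool_rot']
T=np.eye(4);T[:3,:3]=R.from_quat([q[1],q[2],q[3],q[0]]).as_matrix();T[:3,3]=o['eef_pos'];T=T@c['mount'];K=c['intrinsics']
def P(u,v):
    D=np.median(d[v-1:v+2,u-1:u+2]);return (T@[(u-K[0,2])/K[0,0]*D,-(v-K[1,2])/K[1,1]*D,-D,1])[:3]
for n,u,v in[('dot',287,149),('ring',309,159),('middle',298,154),('deck',310,135),('deck2',270,130)]:print(n,P(u,v))
t=wray(289.3,69.3,.130,o)[:2]-[.566,.038];print('tab',np.hypot(*t),np.degrees(np.arctan2(t[1],t[0])),'want',120-np.degrees(.1175))
E
```

```text
dot [0.4763 0.0616 0.1147]
ring [0.4735 0.0374 0.1196]
middle [0.4748 0.0495 0.1167]
deck [0.4956 0.0429 0.1063]
deck2 [0.4892 0.0837 0.1073]
tab 0.04185461578194013 113.89606177889108 want 113.26774590721283
```

```bash
python3 -c "
from station import *
print(hand_in())"
```

```text
the job is handed in; nothing more can be done
None
```

The job is handed in: the dial tab rests at three bars (measured 113.9°, wanted 113.3°), the rocker is on with its dotted end 5 mm below the other, and the arm finished clear about 0.19 m above the deck.

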